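# Open a sewing-machine foot pedal through its catch slot and take out the speed module

## Task

The blue speed module inside this sewing-machine foot pedal has to come out. Take the yellow-handled driver from the tool block, push its shaft straight down through the slot in the grey toe housing of the pedal to press the hidden catch so that the ivory treadle springs fully open, and stand the driver back in its hole in the block. Then lift the blue module out of the open pedal and set it down, without dropping it, in the white parts tray; leave the other tools and notions where they are.

Things in the scene. Friction and masses are not known exactly. Their poses are not given: they have to be found in the camera images.
- pedal: foot pedal fixed on the table, x from heel to toe, z up, origin under it on the table. Ivory ribbed treadle 116 mm wide hinged at the heel, x = -88 to 52 mm, over a black base tray (inner walls at y = +-51 mm, 24 to 42 mm high; floor 4 mm high) with the module inside at x = 6, y = 0 mm. At the toe a fixed grey housing, x = 55 to 101 mm, y = +-58 mm, flat top 50 mm high, with the slot
- slot (a point): centre of the slot in the flat top of the grey toe housing, 50 mm above the table, at x = 87 mm, y = 0 in the pedal's frame. It goes straight down through the 3.5 mm top, 9 mm wide (pedal's x) and 16 mm long (pedal's y)
- catch_pad (a point): top centre of the hidden red catch's flat pad, right under the slot's centre, 26 mm above the table, so 24 mm below the slot's mouth; it is 22 mm wide (y) and reaches 8 mm or more to every side of that centre. Pushing it straight down about 4 to 5 mm frees the treadle, 7 mm is its end stop; sprung, 2 N at first, about 5 N at the stop
- treadle (a joint): angle of the treadle about its hinge (along the pedal's y, at x = -88 mm, 28 mm high), rad: 0 shut, -0.055 trodden down, 1.75 fully open. When the catch is pressed a spring swings it open by itself in about a second, up and back towards the heel, and it stays open, leaning back, its top edge about 0.17 m above the table
- catch (a joint): angle of the hidden sprung catch, rad: 0 at rest, growing as its pad is pressed; the treadle is freed at about 0.15 to 0.2, end stop 0.30; springs back when let go
- driver: slim driver standing upright in a hole of the tool block: yellow cylindrical handle 20 mm across, 78 mm long, with three black bands, above a straight round steel shaft 5 mm across, 78 mm long. About 60 g. Origin at the shaft's lower tip, z up along it, so the handle spans z = 78 to 156 mm
- module: speed module: blue block 36 x 24 x 26 mm (x, y, z) with an aluminium top, about 50 g, standing loose in a white cradle in the pedal with 1 to 2 mm of play, lifts straight up. The cradle's walls, 10 mm tall, are at the module's two x ends; its 24 mm wide body is free for fingers on the y sides. Origin: centre of its underside
- block: beech tool block 56 x 170 x 80 mm (x, y, z), fixed, with three upright through holes 10 mm wide (mouths chamfered 2 mm) at x = 0, y = -55, 0 and +55 mm; the driver, an awl and a hex driver stand in them in any order, each resting on its handle's lower end, tips 2 mm off the table, handles 78 mm tall above the block. Origin: centre of its underside
- tray: white open parts tray 130 x 170 x 22 mm (x, y, z), walls and floor 4 mm thick, 350 g, loose on the table; a metal bobbin 21 mm across, 11 mm tall lies in its corner at x = 45, y = 62 mm. Origin: centre of its underside
- awl: bystander: awl with a turned wooden handle, standing in the tool block
- hexdriver: bystander: hex driver with a red handle, standing in the tool block
- spool_pink: bystander: pink thread spool, 38 mm across, 62 mm tall, standing
- spool_white: bystander: white thread spool, 44 mm across, 75 mm tall, standing
- pin_dish: bystander: round green pin dish, 80 mm across, 20 mm tall
- weight: bystander: steel pattern weight, 64 mm across, 34 mm tall with its black knob
- scissors: bystander: dressmaking scissors lying flat, 240 mm long, about 14 mm tall
- cutter: bystander: orange rotary cutter lying flat, 150 mm long, about 16 mm tall

How it is judged (in metres and radians):
On the way:
1. the driver's shaft is through the slot and its tip holds the catch pressed (catch beyond 0.13 rad) (value of joint catch above 0.13 rad and z of driver in the frame of pedal below 0.03 m and x of driver in the frame of pedal between 0.078 and 0.096 m and y of driver in the frame of pedal between -0.012 and 0.012 m), for 0.03 s.
At the end, for the whole second after the job is handed in: Treadle open beyond 1.4 rad; driver upright (within 0.12 rad) in a hole of the tool block, tip less than 12 mm above the block's underside; module at rest inside the tray, its underside centre within the walls and less than 34 mm above the tray's underside (value of joint treadle above 1.4 rad and x of driver in the frame of block between -0.012 and 0.012 m and y of driver in the frame of block between -0.07 and 0.07 m and z of driver in the frame of block below 0.012 m and angle between driver's own z axis and vertical below 0.12 rad and x of module in the frame of tray between -0.062 and 0.062 m and y of module in the frame of tray between -0.082 and 0.082 m and z of module in the frame of tray below 0.03 m and linear speed of each of module, driver below 0.02 m/s); the robot touches nothing.
It fails at once if the module is let fall freely (faster than 1 m/s out of the fingers, a fall of about 5 cm) (linear speed of module above 1 m/s and contact force between the fingers and module below 0.05 N).
It fails at once if another tool or notion is moved by more than 4 cm (distance of any of awl, hexdriver, spool_pink, spool_white, pin_dish, weight, scissors, cutter from where it was at the start of the episode above 0.04 m).
It also fails if it takes over 67 s, if anything falls off the work surface, if the arm or the gripper's body presses on something with over 40 N, if the wrist force passes 120 N, or if a joint passes its speed limit or range.

## Robot

A 7-joint arm with a two-finger parallel gripper is mounted at the origin on the work surface. World frame = base frame: x ahead of the robot, y to its left, z up, the work surface at z = 0. Lengths are in m, angles in degrees, forces in N, time in s.
With the tool pointing down it reaches from about 0.425 to 0.875 m from the base axis. Payload 4.7 kg.
Tool frame: the origin (TCP) lies at the very end of the fingers, on their centre line; the grasp point (between the pads) lies 19 mm behind it; z points along the fingers, y is the line along which they close (so a half turn about z gives the same grasp; the last joint's range is limited). The gripper opens to 87 mm and grips with 3 to 60 N. Pads are 19 mm wide; open, the fingers measure 117 mm over their backs; the gripper's body (75 mm by 190 mm) begins 51 mm behind the grasp point.
Start: joints at [-67.374, 18.392, -4.016, 83.108, 1.295, 78.541, -3.26], TCP at [0.242, 0.603, 0.197] pointing down, gripper open.
Joint ranges: [-163.93, 163.93], [-17.29, 119.83], [-79.2, 71.16], [3.27, 140.29], [-89.18, 269.18], [5.43, 117.66], [-154.24, 154.24]. Speed limits (degrees/s): [147.25, 147.25, 180, 180, 180, 180, 180].

## Interface

Orientations are given as [roll, pitch, yaw] about the fixed x, y, z axes, in that order (R = Rz(yaw) Ry(pitch) Rx(roll)).
In Python, from cell import telemetry, cams, env gives the robot as it stands.
- The arm moves only by the tool arm_command, never from a script. Its argument "series" is text: rows parted by semicolons, each of 5 numbers parted by spaces: the shift along the tool's x, y, z in mm, then the turn about the tool's z in rad, then the closure in counts, from 0 (fully open) to 255 (shut). A call has 1 to 20 rows; each row shifts and turns the commanded pose from where the row before left it, along the tool's axes as they then stand; what a row does not reach is not made up. A row lasts 1/12 s, in which the tool goes at most 41.7 mm and 7.16 degrees, less where a joint would pass 70% of its speed; a pose out of reach is approached as far as the arm can. A call is refused whole if a number of a shift passes 41.7 or a number of a turn 0.125, either way. A call with a gripper value outside its range is refused whole. The fingers move at their own pace and stop on an object; "squeeze" is the grip in N (left out, the last holds). Time passes only in rows, so rows that do not move let the fingers close. It gives the time, the measured TCP pose, the force, the opening and the grip force at its end, in the units of the state.
- telemetry.get_obs(): the state, without advancing time (a new reading comes with each control period).
- cams.read_camera(name): name is "scene" or "top" or "wrist"; returns the picture (480x640x3 uint8, blue, green, red); there is no depth.
- cams.calibration(name): a dict with "K" (3x3 intrinsics, pixels), "dist" ([k1, k2, p1, p2, k3] as OpenCV has them; the pictures are not rectified), "origin" and "rotation" of the camera in the world; the wrist camera has in their place "hand_eye" (4x4, takes a point from camera to tool coordinates, whose origin is the TCP and whose axes are the flange's). Camera axes: x right, y down, z forward; pixel columns grow to the right and rows downward; lengths in m; the calibration is good to about 2 mm. A picture is of the moment at which its call begins: read the wrist's pose just before it. calibration takes no time and is no camera call.
- env.sign_off(): hands the job in; it is judged then, once.
The state is a dict: "time_s": time; "qpos": joint angles; "joint_velocities": joint speeds; "effort": joint torques, N m; "tool_pos": TCP position; "tool_rot": TCP orientation; "force": force on the tool from outside, world axes, zero at the start; "wrist_torque": the same for the moment, N m; "grip_width": finger opening in m; "grasp_force": force on a finger pad.
Only numpy, scipy, OpenCV 4.12 (cv2) and the standard library are available. Lean on these libraries where they do the work, as an engineer would, in place of code of your own. Each camera call takes 0.05 s, during which the arm holds its last target. There are 200 camera calls.

## Working session

There is one attempt and no reset: what is moved stays moved. The work goes in short steps, Python scripts to look and compute and a tool call to move; the robot and the scene stay as the last step left them, time stands still between calls to the robot, and variables do not carry over. Pictures are saved under pics/ and viewed, at most 10 in all, crops included, and the job is handed in when it is done.

Besides the shell and the picture viewer there is one more tool, called after ">>>" as name(argument=value, ...) on one line, values as JSON. arm_command: Moves the arm, as the interface text tells. Its arguments: {"type":"object","properties":{"series":{"type":"string"},"squeeze":{"type":"number"}},"required":["series"]}

```bash
mkdir -p pics
python3 - <<'E'
from cell import telemetry, cams, env
import cv2,json
for n in ("top","scene"):
    cv2.imwrite(f"pics/{n}0.png",cams.read_camera(n)); c=cams.calibration(n); print(n,{k:(v.tolist() if hasattr(v,'tolist') else v) for k,v in c.items()})
print(cams.calibration("wrist")); o=telemetry.get_obs(); print(o)
E
```

```text
top {'K': [[522.1647004936448, 0.0, 317.4482593431147], [0.0, 522.1647004936448, 244.7329486892207], [0.0, 0.0, 1.0]], 'dist': [-0.051291062360736425, 0.0, 0.0, 0.0, 0.0], 'origin': [0.45191238963120894, 0.002467424709373693, 1.0283731756092502], 'rotation': [-172.32702515907164, -0.2413525585823336, -88.42142240013428]}
scene {'K': [[481.6464775303894, 0.0, 316.47497682943447], [0.0, 481.6464775303894, 244.56606936163402], [0.0, 0.0, 1.0]], 'dist': [-0.03231517826219147, 0.0, 0.0, 0.0, 0.0], 'origin': [1.0080156860604919, -0.7541947803828821, 0.6450688211840832], 'rotation': [-122.96828717769256, -0.888631386769853, 31.590119607836602]}
{'K': array([[343.79058061,   0.        , 316.65425918],
       [  0.        , 343.79058061, 237.94949502],
       [  0.        ,   0.        ,   1.        ]]), 'dist': array([-0.0680201,  0.       ,  0.       ,  0.       ,  0.       ]), 'hand_eye': array([[ 1.09275385e-03, -9.52483872e-01, -3.04587064e-01,
         8.44940557e-02],
       [ 9.99998824e-01,  7.13143112e-04,  1.35756014e-03,
        -1.96577445e-04],
       [-1.07583997e-03, -3.04588190e-01,  9.52483531e-01,
        -1.86862082e-01],
       [ 0.00000000e+00,  0.00000000e+00,  0.00000000e+00,
         1.00000000e+00]])}
{'time_s': 0.1, 'qpos': array([-67.3700277 ,  18.43423891,  -4.01501047,  83.16649142,
         1.29468172,  78.54090429,  -3.26228342]), 'joint_velocities': array([-0.09713041, -0.090849  ,  0.05463935, -0.09406531, -0.06159505,
        0.05800864, -0.07041932]), 'effort': array([ 2.97514425e-04, -4.92569125e+01, -4.05548662e-01, -3.13400674e+01,
       -6.42258092e-02,  3.94264364e-02,  6.52584913e-05]), 'tool_pos': array([0.24147739, 0.60291312, 0.1960898 ]), 'tool_rot': array([-1.79903575e+02,  5.25520354e-03,  1.58176754e+02]), 'force': array([-0.22181884, -0.1011486 ,  0.52195621]), 'wrist_torque': array([ 0.03235268, -0.0224537 , -0.02424222]), 'grasp_force': 0.0, 'grip_width': 0.087053439630479}
```

View pics/top0.png

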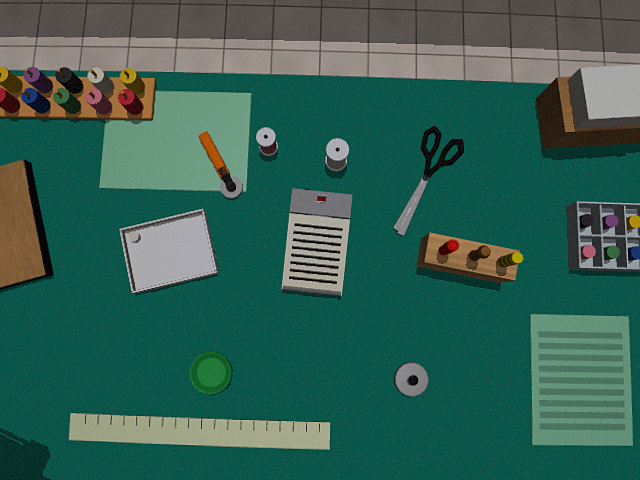

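View pics/scene0.png

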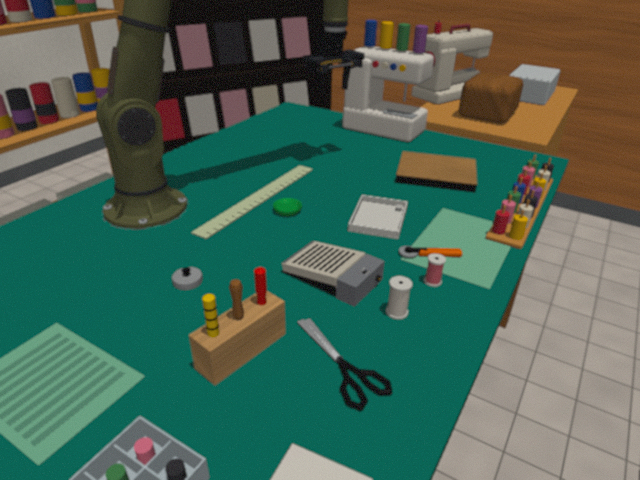

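The top view shows the pedal toe up at (321,205) with its slot at (321,199), the tray at (168,251), the block at (470,258) and the yellow driver at (517,258). In the scene view the driver is at (210,315).

```bash
cat > h.py <<'E'
from cell import telemetry, cams, env
import cv2, numpy as np
from scipy.spatial.transform import Rotation as Rt
def pose(name):
    c=cams.calibration(name); K,d=np.array(c["K"]),np.array(c["dist"])
    if name=="wrist":
        o=telemetry.get_obs(); T=np.eye(4); T[:3,:3]=Rt.from_euler("xyz",o["tool_rot"],degrees=True).as_matrix(); T[:3,3]=o["tool_pos"]
        T=T@c["hand_eye"]; return K,d,T[:3,3],T[:3,:3]
    return K,d,np.array(c["origin"]),Rt.from_euler("xyz",c["rotation"],degrees=True).as_matrix()
def rays(P,px):
    K,d,o,R=P; u=cv2.undistortPoints(np.float64(px).reshape(-1,1,2),K,d)[:,0]
    v=np.c_[u,np.ones(len(u))]@R.T; return o,v/np.linalg.norm(v,axis=1)[:,None]
def plane(P,px,z):
    o,v=rays(P,px); return o+v*((z-o[2])/v[:,2])[:,None]
def proj(P,X):
    K,d,o,R=P; return cv2.projectPoints(np.float64((np.atleast_2d(X)-o)@R).reshape(-1,1,3),np.zeros(3),np.zeros(3),K,d)[0][:,0]
def cross(o1,v1,o2,v2):
    A=np.c_[v1,-v2]; t=np.linalg.lstsq(A,o2-o1,rcond=None)[0]; a,b=o1+v1*t[0],o2+v2*t[1]; return (a+b)/2,np.linalg.norm(a-b)
def blobs(m,amin=20):
    cs=cv2.findContours(m.astype(np.uint8),cv2.RETR_EXTERNAL,cv2.CHAIN_APPROX_NONE)[0]
    return sorted([c[:,0] for c in cs if cv2.contourArea(c)>amin],key=lambda c:-cv2.contourArea(c.reshape(-1,1,2)))
def rect(P,c,z):
    X=plane(P,c,z)[:,:2]; (x,y),(w,h),a=cv2.minAreaRect(np.float32(X*1000)); return np.round([x,y,w,h,a],1)
def window(m,x0,y0,x1,y1):
    k=np.zeros(m.shape,bool); k[y0:y1,x0:x1]=1; return m&k
E
python3 - <<'E'
from h import *
T=pose("top"); S=pose("scene"); a=cv2.imread("pics/top0.png"); b=cv2.imread("pics/scene0.png")
ha=cv2.cvtColor(a,cv2.COLOR_BGR2HSV); H,Sa,V=[ha[...,i].astype(int) for i in range(3)]
hb=cv2.cvtColor(b,cv2.COLOR_BGR2HSV).astype(int)
print("hsv",{p:ha[p[1],p[0]].tolist() for p in [(321,199),(300,205),(345,205),(300,221),(460,262),(437,250),(460,273),(168,251),(517,258),(290,255)]})
k=window((H>22)&(H<33)&(Sa>150)&(V>90),490,240,540,280); 
for c in blobs(k): print("yellow top",c.min(0),c.max(0),c.mean(0),plane(T,[c.mean(0)],.158))
k=window((H>3)&(H<20)&(Sa>60)&(V>95),400,220,540,300)
for c in blobs(k,200): print("block",cv2.boundingRect(c),rect(T,c,.08), cv2.approxPolyDP(c.reshape(-1,1,2),4,True)[:,0].tolist())
k=window((Sa<50)&(V>60),280,180,360,300)
for c in blobs(k,200): print("pedal all",cv2.boundingRect(c),rect(T,c,.05),cv2.approxPolyDP(c.reshape(-1,1,2),3,True)[:,0].tolist())
k=window((Sa<40)&(V>60)&(V<140),280,180,360,230)
for c in blobs(k,200): print("housing",cv2.boundingRect(c),rect(T,c,.05))
k=window(((H<8)|(H>172))&(Sa>100)&(V>50),300,185,345,215)
for c in blobs(k,3): print("red",cv2.boundingRect(c),c.mean(0),plane(T,[c.mean(0)],.026),plane(T,[c.mean(0)],.05))
k=window((Sa<50)&(V>90),100,190,230,310)
for c in blobs(k,300): print("tray",cv2.boundingRect(c),rect(T,c,.022))
k=window((hb[...,0]>20)&(hb[...,0]<35)&(hb[...,1]>150)&(hb[...,2]>80),190,280,230,345)
for c in blobs(k,5): print("yellow scene",c.min(0),c.max(0),c.mean(0))
cv2.imwrite("pics/crop.png",np.hstack([cv2.resize(a[180:240,280:360],None,fx=5,fy=5,interpolation=cv2.INTER_CUBIC),cv2.resize(a[225:285,455:535],None,fx=5,fy=5,interpolation=cv2.INTER_CUBIC)]))
E
```

```text
hsv {(321, 199): [2, 255, 98], (300, 205): [132, 11, 116], (345, 205): [113, 9, 115], (300, 221): [25, 18, 172], (460, 262): [17, 128, 161], (437, 250): [15, 125, 145], (460, 273): [12, 150, 61], (168, 251): [135, 6, 171], (517, 258): [28, 243, 172], (290, 255): [19, 23, 187]}
yellow top [511 252] [522 262] [516.80645161 257.19354839] [[ 0.55744806 -0.33576343  0.158     ]]
block (424, 233, 96, 47) [ 566.8 -282.2  170.8   56.    80.2] [[429, 233], [425, 262], [515, 279], [517, 264], [498, 276], [495, 261], [518, 250]]
pedal all (282, 188, 70, 108) [591.1   4.  115.7 194.8  85.5] [[293, 188], [290, 211], [296, 212], [289, 213], [282, 289], [341, 295], [349, 219], [342, 218], [349, 217], [351, 194]]
housing (290, 189, 62, 30) [663.7  -1.8 115.6  49.2  85.5]
red (317, 197, 9, 4) [321.21052632 198.57894737] [[ 0.67853199 -0.00289282  0.026     ]] [[ 0.673106   -0.00276448  0.05      ]]
tray (119, 209, 98, 84) [569.1 293.9 129.9 170.6  15.3]
yellow scene [206 319] [218 337] [212.12962963 327.72222222]
yellow scene [202 294] [215 309] [208.74418605 301.3255814 ]
yellow scene [205 310] [216 319] [210.3030303  314.12121212]
```

View pics/crop.png

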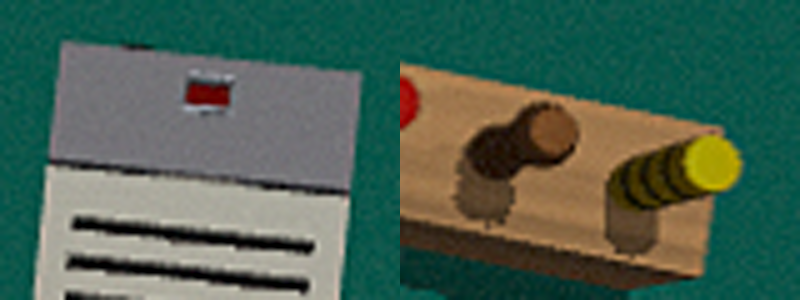

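Sizes agree with the given ones (block 170.8x56, tray 129.9x170.6, housing 115.6 wide), and the driver agrees with the block's hole to 1 mm. Next I turn and rise.

>>> arm_command(series="0 0 -5 0.125 0;0 0 -5 0.125 0;0 0 -5 0.125 0;0 0 -5 0.125 0;0 0 -5 0.125 0;0 0 -5 0.125 0;0 0 -5 0.125 0;0 0 -5 0.125 0;0 0 -5 0.125 0;0 0 -5 0.125 0;0 0 -5 0.108 0;0 0 0 0 0", squeeze=25)

```text
time_s: 1.1
tool_pos: [0.2418, 0.6037, 0.2527]
tool_rot: [180.0, -0.1, 80.2]
force: [-0.3, 0.6, 0.5]
grip_width: 0.0869
grasp_force: 0.0
```

>>> arm_command(series="-26 26 0 0 0;-26 26 0 0 0;-26 26 0 0 0;-26 26 0 0 0;-26 26 0 0 0;-26 26 0 0 0;-26 26 0 0 0;-26 26 0 0 0;-26 26 0 0 0;-26 26 0 0 0;0 0 0 0 0")

```text
time_s: 2.02
tool_pos: [0.4598, 0.2946, 0.252]
tool_rot: [179.8, 0.2, 79.8]
force: [0.3, -1.1, 0.8]
grip_width: 0.0868
grasp_force: 0.0
```

>>> arm_command(series="-34 12 0 0 0;-34 12 0 0 0;-34 12 0 0 0;-34 12 0 0 0;-34 12 0 0 0;-34 12 0 0 0;-34 12 0 0 0;-34 12 0 0 0;-34 12 0 0 0;-34 12 0 0 0;-34 12 0 0 0;-34 12 0 0 0;-34 12 0 0 0;-34 12 0 0 0;-34 12 0 0 0;0 0 0 0 0;0 0 0 0 0")

```text
time_s: 3.43
tool_pos: [0.5456, -0.2319, 0.2512]
tool_rot: [-179.9, 0.1, 80.2]
force: [-1.0, 1.4, 0.6]
grip_width: 0.0869
grasp_force: 0.0
```

>>> arm_command(series="-25 7 0 0 0;-25 7 0 0 0;-25 7 0 0 0;-26 8 0 0 0;0 0 0 0 0;0 0 0 0 0;0 0 0 0 0")

```text
time_s: 4.02
tool_pos: [0.559, -0.3314, 0.2515]
tool_rot: [-180.0, -0.1, 80.6]
force: [0.1, 0.8, -0.3]
grip_width: 0.0871
grasp_force: 0.0
```

```bash
cat > w.py <<'E'
from h import *
import sys
P=pose("wrist"); a=cams.read_camera("wrist"); cv2.imwrite(f"pics/{sys.argv[1]}.png",a)
o=telemetry.get_obs(); print(o["tool_pos"],o["tool_rot"])
E
python3 w.py w1
python3 - <<'E'
from h import *
P=pose("wrist"); a=cv2.imread("pics/w1.png"); h=cv2.cvtColor(a,cv2.COLOR_BGR2HSV).astype(int)
k=(h[...,0]>22)&(h[...,0]<33)&(h[...,1]>150)&(h[...,2]>80)
for c in blobs(k,30): print(c.min(0),c.max(0),c.mean(0),rect(P,c,.158))
print(proj(P,[[.5574,-.3362,.158],[.5574,-.3362,.08]]))
E
```

```text
[ 0.55924437 -0.3310676   0.25176001] [-1.79993421e+02 -1.19471726e-01  8.05895523e+01]
[305 207] [326 246] [315.75257732 226.53608247] [ 558.9 -326.2   34.3   18.    80.6]
[403 379] [419 392] [411.0212766  385.91489362] [ 627.  -506.2   16.4   17.    79.4]
[[315.6732996  238.25630748]
 [315.78522122 216.33643014]]
```

View pics/w1.png

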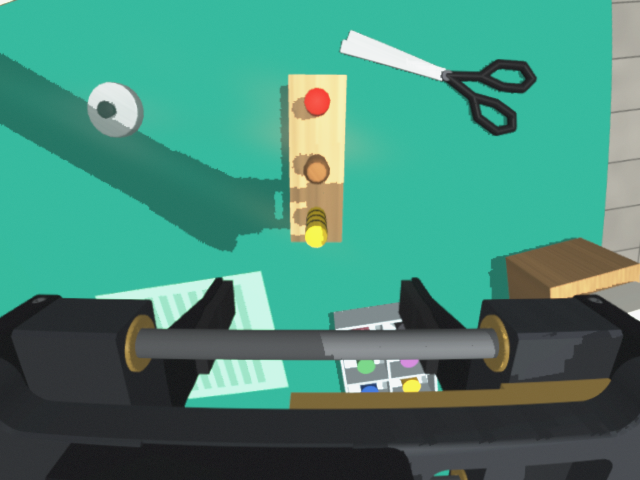

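The wrist view shows the handle top at (316,236), about where it should be (316,238), and the fingers straddle it. I descend and grip.

>>> arm_command(series="-4 -1 15 0 0;0 0 20 0 0;0 0 20 0 0;0 0 20 0 0;0 0 20 0 0;0 0 20 0 0;0 0 15 0 0;0 0 9 0 0;0 0 0 0 0;0 0 0 0 0;0 0 0 0 0")

```text
time_s: 4.98
tool_pos: [0.5577, -0.3373, 0.1144]
tool_rot: [179.9, 0.0, 80.4]
force: [1.6, -0.6, 0.3]
grip_width: 0.0872
grasp_force: 0.0
```

>>> arm_command(series="0 0 0 0 255;0 0 0 0 255;0 0 0 0 255;0 0 0 0 255;0 0 0 0 255;0 0 0 0 255;0 0 0 0 255;0 0 0 0 255;0 0 0 0 255;0 0 0 0 255")

```text
time_s: 5.82
tool_pos: [0.5568, -0.3375, 0.113]
tool_rot: [180.0, -0.0, 80.4]
force: [-0.1, 1.6, -0.1]
grip_width: 0.0285
grasp_force: 0.0
```

>>> arm_command(series="0 0 0 0 255;0 0 0 0 255;0 0 0 0 255;0 0 0 0 255;0 0 0 0 255;0 0 0 0 255")

```text
time_s: 6.32
tool_pos: [0.5567, -0.3375, 0.113]
tool_rot: [180.0, -0.0, 80.4]
force: [1.0, 0.3, -0.8]
grip_width: 0.0195
grasp_force: 25.0
```

>>> arm_command(series="0 0 -10 0 255;0 0 -20 0 255;0 0 -25 0 255;0 0 -25 0 255;0 0 -20 0 255;0 0 0 -0.089 255;0 20 0 0 255;0 25 0 0 255;0 25 0 0 255;0 20 0 0 255;0 0 0 0 255;0 0 0 0 255")

```text
time_s: 7.32
tool_pos: [0.6469, -0.3443, 0.2126]
tool_rot: [-179.9, 0.0, 85.5]
force: [-0.2, 0.5, -1.0]
grip_width: 0.0194
grasp_force: 25.0
```

>>> arm_command(series="15 0 0 0 255;25 0 0 0 255;30 0 0 0 255;30 0 0 0 255;30 0 0 0 255;30 0 0 0 255;30 0 0 0 255;30 0 0 0 255;30 0 0 0 255;30 0 0 0 255;25 0 0 0 255;20 0 0 0 255;15 0 0 0 255;0 0 0 0 255;0 0 0 0 255;0 0 0 0 255")

```text
time_s: 8.65
tool_pos: [0.6728, -0.0084, 0.2135]
tool_rot: [180.0, 0.1, 85.3]
force: [-0.1, -1.2, -0.7]
grip_width: 0.0193
grasp_force: 25.0
```

```bash
python3 w.py w2
python3 - <<'E'
from h import *
cv2.imwrite("pics/t2.png",cams.read_camera("top"));cv2.imwrite("pics/s2.png",cams.read_camera("scene"))
s=cv2.imread("pics/s2.png"); w=cv2.imread("pics/w2.png")
cv2.imwrite("pics/c2.png",np.hstack([cv2.resize(s[200:320,280:400],(500,500),interpolation=cv2.INTER_CUBIC)[:, :300],cv2.resize(w[100:350,200:450],(500,500))]))
p=telemetry.get_obs()["tool_pos"]; print(proj(pose("wrist"),[p+[0,0,-.111],[.6733,-.0035,.05]]),proj(pose("scene"),[p+[0,0,-.111],[.6733,-.0035,.05]]))
E
```

```text
[ 0.67286255 -0.008771    0.2134502 ] [1.79977846e+02 7.33204796e-02 8.52700226e+01]
[[316.72187982 226.47789145]
 [316.52193803 208.459637  ]] [[364.30197375 252.13821461]
 [363.69162919 271.88035521]]
```

View pics/w2.png

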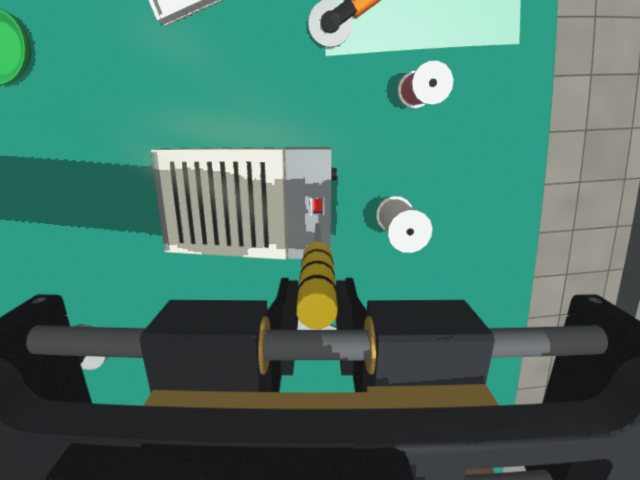

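Run:
```python
from h import *
P=pose("wrist"); w=cv2.imread("pics/w2.png"); h=cv2.cvtColor(w,cv2.COLOR_BGR2HSV).astype(int)
k=window(((h[...,0]<8)|(h[...,0]>172))&(h[...,1]>120)&(h[...,2]>50),300,190,330,225)
for c in blobs(k,3): print("red",c.min(0),c.max(0),c.mean(0),plane(P,[c.mean(0)],.05),plane(P,[c.mean(0)],.026))
s=cv2.imread("pics/s2.png");t=cv2.imread("pics/t2.png")
f=lambda i:cv2.resize(i,(400,500),interpolation=cv2.INTER_CUBIC)
cv2.imwrite("pics/c2.png",np.hstack([f(s[190:290,320:400]),f(w[185:265,285:349])]))
```

```text
red [313 199] [321 211] [317.02631579 204.68421053] [[6.74146825e-01 4.50461392e-04 5.00000000e-02]] [[ 0.67379529 -0.00470107  0.026     ]]
```

View pics/c2.png

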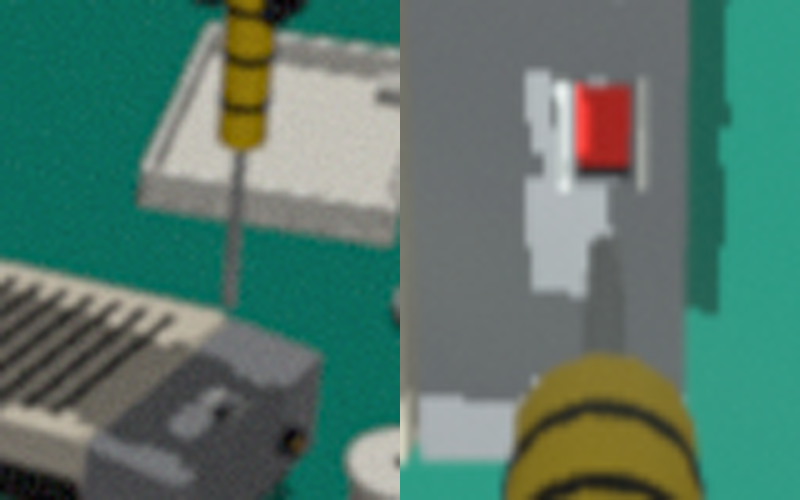

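Wrist view: slot centre (317.6,206.6) and shaft tip (317.8,223), so they are aligned across the tight axis, with about 5 mm left along the slot. I go down to just above the slot and check.

>>> arm_command(series="5 0 10 0 255;0 0 15 0 255;0 0 12 0 255;0 0 8 0 255;0 0 0 0 255;0 0 0 0 255;0 0 0 0 255")

```text
time_s: 9.38
tool_pos: [0.674, -0.0009, 0.1686]
tool_rot: [180.0, 0.0, 85.5]
force: [-0.3, -0.1, -0.6]
grip_width: 0.0189
grasp_force: 25.0
```

```bash
python3 w.py w3
python3 - <<'E'
from h import *
cv2.imwrite("pics/s3.png",cams.read_camera("scene"))
s=cv2.imread("pics/s3.png");w=cv2.imread("pics/w3.png"); P=pose("wrist");p=telemetry.get_obs()["tool_pos"]
q=proj(P,[p+[0,0,-.111],[.6733,-.0035,.05]]); print(q); x,y=q[1].astype(int); print(x-32,y-40)
f=lambda i:cv2.resize(i,(400,500),interpolation=cv2.INTER_CUBIC)
cv2.imwrite("pics/c3.png",np.hstack([f(s[220:300,330:394]),f(w[y-40:y+40,x-32:x+32])]))
E
```

```text
[ 0.6741893  -0.00088525  0.16888658] [ 1.79922848e+02 -3.40815719e-03  8.54671040e+01]
[[316.57001036 226.5795958 ]
 [315.75089573 227.03853826]]
283 187
```

View pics/c3.png

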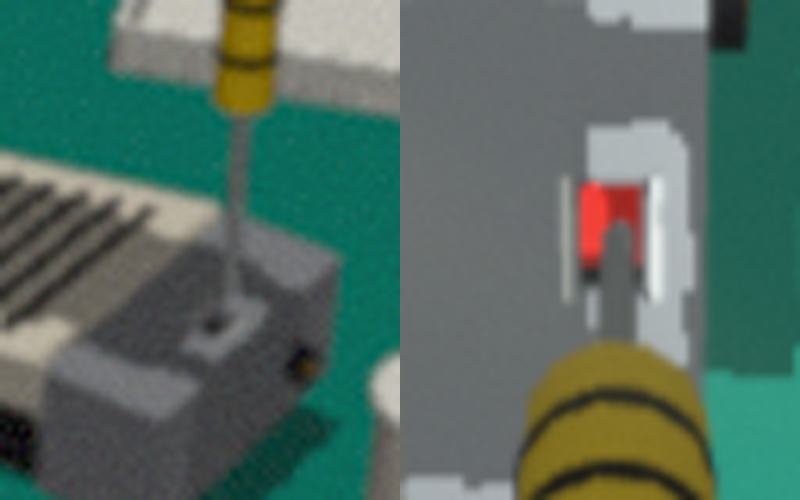

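The wrist crop shows the tip within 0.5 mm of the slot's middle across (cols 617 against 613) and about 2.5 mm too far along it. I correct that and press.

>>> arm_command(series="-2.5 -0.5 0 0 255;0 0 5 0 255;0 0 6 0 255;0 0 6 0 255;0 0 6 0 255;0 0 6 0 255;0 0 2 0 255;0 0 0 0 255;0 0 0 0 255")

```text
time_s: 10.23
tool_pos: [0.6729, -0.0031, 0.137]
tool_rot: [-180.0, 0.0, 85.5]
force: [0.3, -0.3, -1.3]
grip_width: 0.0194
grasp_force: 25.0
```

>>> arm_command(series="0 0 2 0 255;0 0 2 0 255;0 0 2 0 255;0 0 0 0 255;0 0 0 0 255;0 0 0 0 255")

```text
time_s: 10.73
tool_pos: [0.6736, -0.0032, 0.1316]
tool_rot: [179.9, -0.0, 85.5]
force: [2.4, 0.5, 3.4]
grip_width: 0.0196
grasp_force: 25.0
```

>>> arm_command(series="0 0 0.8 0 255;0 0 0 0 255;0 0 0 0 255;0 0 0 0 255;0 0 0 0 255;0 0 0 0 255")

```text
time_s: 11.23
tool_pos: [0.6732, -0.0031, 0.1305]
tool_rot: [180.0, -0.0, 85.5]
force: [1.9, 0.2, 3.2]
grip_width: 0.0193
grasp_force: 25.1
```

Run:
```python
from h import *
cv2.imwrite("pics/s4.png",cams.read_camera("scene"))
```

```text
(no output)
```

View pics/s4.png

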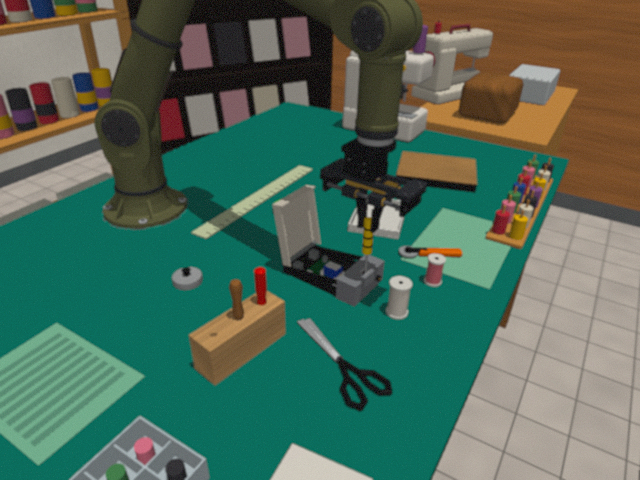

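The scene view shows the treadle standing open at (297,225) with the blue module at (333,270). The driver goes back to the block.

>>> arm_command(series="0 0 -5 0 255;0 0 -10 0 255;0 0 -20 0 255;0 0 -20 0 255;0 0 -20 0 255;0 0 -10 0 255;0 0 0 0 255")

```text
time_s: 11.87
tool_pos: [0.6735, -0.0034, 0.2176]
tool_rot: [179.9, -0.0, 85.5]
force: [0.7, 0.1, -1.3]
grip_width: 0.019
grasp_force: 25.0
```

>>> arm_command(series="-15 0 0 0 255;-25 0 0 0 255;-30 0 0 0 255;-30 0 0 0 255;-30 0 0 0 255;-30 0 0 0 255;-30 0 0 0 255;-30 0 0 0 255;-30 0 0 0 255;-30 0 0 0 255;-25 0 0 0 255;-22 0 0 0 255;-15 0 0 0 255;0 0 0 0 255;0 0 0 0.089 255;0 0 0 0 255;0 0 0 0 255")

```text
time_s: 13.28
tool_pos: [0.6456, -0.343, 0.2139]
tool_rot: [-179.9, -0.1, 80.5]
force: [0.4, 0.9, -0.4]
grip_width: 0.0189
grasp_force: 25.0
```

>>> arm_command(series="-2 -18 0 0 255;-3 -25 0 0 255;-2 -25 0 0 255;-2 -20 0 0 255;0 0 0 0 255;0 0 0 0 255;0 0 10 0 255;0 0 5 0 255;0 0 0 0 255;0 0 0 0 255;0 0 0 0 255")

```text
time_s: 14.2
tool_pos: [0.558, -0.3382, 0.1998]
tool_rot: [-180.0, 0.0, 80.4]
force: [-0.1, -0.3, -0.9]
grip_width: 0.0191
grasp_force: 25.0
```

```bash
python3 w.py w5
python3 - <<'E'
from h import *
cv2.imwrite("pics/s5.png",cams.read_camera("scene"))
s=cv2.imread("pics/s5.png");w=cv2.imread("pics/w5.png"); P=pose("wrist");p=telemetry.get_obs()["tool_pos"]
X=[p+[0,0,-.111],[.5574,-.3362,.08]]; q=proj(P,X); r=proj(pose("scene"),X); print(q,r); x,y=q[1].astype(int); u,v=r[1].astype(int);print(x-32,y-40,u-32,v-40)
f=lambda i:cv2.resize(i,(400,500),interpolation=cv2.INTER_CUBIC)
cv2.imwrite("pics/c5.png",np.hstack([f(s[v-40:v+40,u-32:u+32]),f(w[y-40:y+40,x-32:x+32])]))
E
```

```text
[ 0.55802038 -0.33833238  0.20008949] [-1.79985584e+02  2.72206462e-02  8.03954662e+01]
[[316.77935193 226.49591999]
 [315.77147728 221.5944105 ]] [[211.35667797 330.91863836]
 [212.58577553 334.11966687]]
283 181 180 294
```

View pics/c5.png

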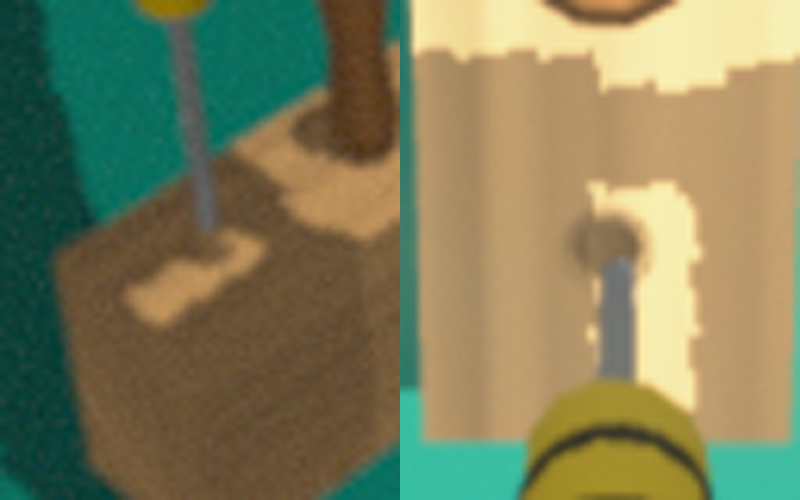

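The crop shows the tip about 1.3 mm off the hole across and 1 mm along it. I correct that and lower.

>>> arm_command(series="1 -1.3 0 0 255;0 0 0 0 255;0 0 5 0 255;0 0 5 0 255;0 0 5 0 255;0 0 5 0 255;0 0 0 0 255")

```text
time_s: 14.88
tool_pos: [0.5559, -0.3364, 0.1786]
tool_rot: [-179.9, -0.0, 80.4]
force: [0.2, 0.3, -0.9]
grip_width: 0.0192
grasp_force: 25.0
```

>>> arm_command(series="0 0 10 0 255;0 0 15 0 255;0 0 15 0 255;0 0 12 0 255;0 0 8 0 255;0 0 3 0 255;0 0 0 0 255;0 0 0 0 255")

```text
time_s: 15.55
tool_pos: [0.5569, -0.3373, 0.1177]
tool_rot: [180.0, 0.0, 80.4]
force: [0.3, 0.3, -0.0]
grip_width: 0.019
grasp_force: 25.0
```

>>> arm_command(series="0 0 4 0 255;0 0 0 0 255;0 0 0 0 255;0 0 0 0 0;0 0 0 0 0;0 0 0 0 0;0 0 0 0 0;0 0 0 0 0;0 0 0 0 0;0 0 0 0 0;0 0 0 0 0")

```text
time_s: 16.47
tool_pos: [0.5566, -0.337, 0.1133]
tool_rot: [180.0, -0.0, 80.4]
force: [0.1, 0.4, 0.1]
grip_width: 0.0646
grasp_force: 0.0
```

>>> arm_command(series="0 0 -5 0 0;0 0 -15 0 0;0 0 -25 0 0;0 0 -30 0 0;0 0 -30 0 0;0 0 -20 0 0;0 0 -10 0 0;0 0 0 0 0")

```text
time_s: 17.13
tool_pos: [0.5575, -0.338, 0.251]
tool_rot: [179.7, 0.1, 80.4]
force: [-0.4, 0.6, -0.6]
grip_width: 0.0871
grasp_force: 0.0
```

>>> arm_command(series="0 0 0 0.125 0;0 0 0 0.125 0;0 0 0 0.125 0;0 0 0 0.125 0;0 0 0 0.125 0;0 0 0 0.125 0;0 0 0 0.125 0;0 0 0 0.125 0;0 0 0 0.125 0;0 0 0 0.125 0;0 0 0 0.125 0;0 0 0 0.107 0;0 0 0 0 0")

```text
time_s: 18.22
tool_pos: [0.556, -0.3365, 0.2462]
tool_rot: [-180.0, 0.2, -4.7]
force: [-0.4, -0.1, -0.8]
grip_width: 0.0869
grasp_force: 0.0
```

Next I move over the module and set the opening to about 50 mm.

>>> arm_command(series="0 -15 0 0 110;0 -25 0 0 110;1 -30 0 0 110;1 -30 0 0 110;1 -30 0 0 110;1 -30 0 0 110;1 -30 0 0 110;1 -30 0 0 110;1 -30 0 0 110;1 -30 0 0 110;1 -25 0 0 110;0 -22 0 0 110;0 -15 0 0 110;0 0 0 0 110;0 0 0 0 110;0 0 0 0 110")

```text
time_s: 19.55
tool_pos: [0.5922, 0.0009, 0.2481]
tool_rot: [179.9, 0.0, -4.6]
force: [-0.1, -1.2, -0.1]
grip_width: 0.0495
grasp_force: 0.0
```

```bash
python3 w.py w6
python3 - <<'E'
from h import *
w=cv2.imread("pics/w6.png"); P=pose("wrist"); h=cv2.cvtColor(w,cv2.COLOR_BGR2HSV).astype(int)
M=np.array([.5925,.0031]); print(proj(P,[[*M,.008],[*M,.034]]))
k=(h[...,0]>100)&(h[...,0]<130)&(h[...,1]>130)&(h[...,2]>40)
for c in blobs(k,30): print("blue",c.min(0),c.max(0),rect(P,c,.032))
t=cams.read_camera("top"); cv2.imwrite("pics/t6.png",t); S=cams.read_camera("scene"); cv2.imwrite("pics/s6.png",S)
hs=cv2.cvtColor(S,cv2.COLOR_BGR2HSV).astype(int)
k=window((hs[...,0]>22)&(hs[...,0]<33)&(hs[...,1]>150)&(hs[...,2]>80),190,280,230,345)
for c in blobs(k,5): print("yellow scene",c.min(0),c.max(0),c.mean(0))
x,y=proj(P,[[*M,.034]])[0].astype(int); print(x-80,y-60)
cv2.imwrite("pics/c6.png",cv2.resize(w[y-60:y+60,x-80:x+80],(800,600),interpolation=cv2.INTER_CUBIC))
E
```

```text
[5.92279598e-01 5.70398813e-04 2.48286671e-01] [ 1.79958019e+02 -3.99650708e-03 -4.69615166e+00]
[[314.64661888 198.49529516]
 [314.52473227 202.71085143]]
blue [303 185] [323 214] [595.9   4.7  23.8  35.   85.4]
yellow scene [205 309] [218 336] [211.70512821 322.65384615]
yellow scene [203 294] [215 309] [208.90909091 301.43181818]
234 142
```

View pics/c6.png

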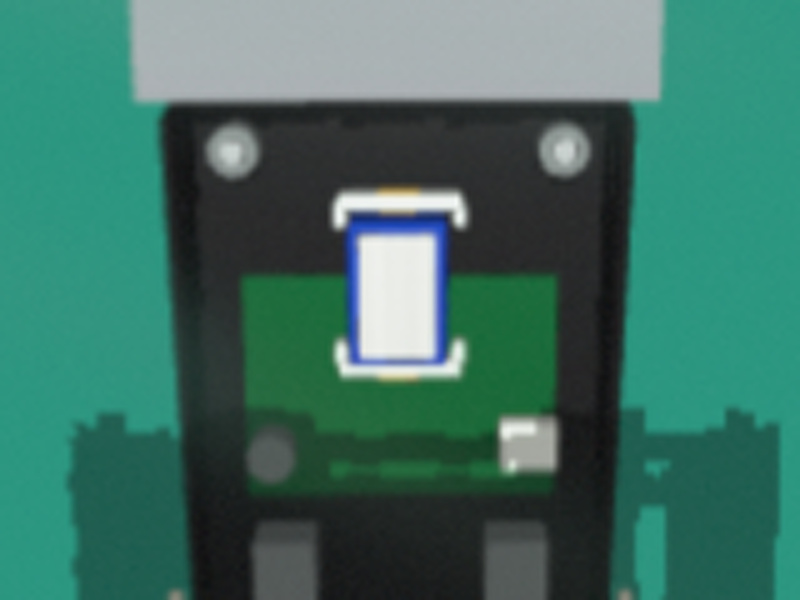

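The crop shows the blue module at (397,290) in its cradle, its sides free. It measures 23.8 x 35 mm at (0.593, 0.004) once the wrist bias is allowed for. I go down in steps.

>>> arm_command(series="0.5 -3.3 15 0 110;0 0 25 0 110;0 0 30 0 110;0 0 30 0 110;0 0 30 0 110;0 0 30 0 110;0 0 20 0 110;0 0 15 0 110;0 0 5 0 110;0 0 0 0 110;0 0 0 0 110;0 0 0 0 110")

```text
time_s: 20.7
tool_pos: [0.5947, 0.0062, 0.0499]
tool_rot: [-180.0, -0.2, -4.5]
force: [0.5, -0.0, 0.8]
grip_width: 0.0493
grasp_force: 0.0
```

>>> arm_command(series="-1 1 10 0 110;0 0 10 0 110;0 0 8 0 110;0 0 6 0 110;0 0 4 0 110;0 0 0 0 110;0 0 0 0 110;0 0 0 0 110")

```text
time_s: 21.37
tool_pos: [0.5927, 0.0054, 0.0105]
tool_rot: [180.0, -0.0, -4.5]
force: [-0.8, 0.3, -0.4]
grip_width: 0.0499
grasp_force: 0.0
```

>>> arm_command(series="0 0 0 0 255;0 0 0 0 255;0 0 0 0 255;0 0 0 0 255;0 0 0 0 255;0 0 0 0 255;0 0 0 0 255;0 0 0 0 255;0 0 0 0 255", squeeze=20)

```text
time_s: 22.12
tool_pos: [0.5923, 0.0056, 0.0103]
tool_rot: [-180.0, -0.0, -4.5]
force: [-0.5, 0.1, 0.0]
grip_width: 0.002
grasp_force: 0.0
```

>>> arm_command(series="0 0 -3 0 255;0 0 -6 0 255;0 0 -8 0 255;0 0 -10 0 255;0 0 -20 0 255;0 0 -25 0 255;0 0 -25 0 255;0 0 -15 0 255;0 0 0 0 255;0 0 0 0 255")

```text
time_s: 22.95
tool_pos: [0.5931, 0.0056, 0.1237]
tool_rot: [-179.9, -0.1, -4.5]
force: [-0.7, -0.0, 0.1]
grip_width: 0.0004
grasp_force: 0.0
```

The grip missed the module. I look again, numerically.

Run:
```python
from h import *
for n in ("wrist","scene","top"):
    P=pose(n); w=cams.read_camera(n); cv2.imwrite(f"pics/{n}7.png",w); h=cv2.cvtColor(w,cv2.COLOR_BGR2HSV).astype(int)
    k=(h[...,0]>100)&(h[...,0]<130)&(h[...,1]>130)&(h[...,2]>40)
    print(n,proj(P,[[.593,.004,.032]]))
    for c in blobs(k,8 if n!="wrist" else 30):
        r=rect(P,c,.032)
        if abs(r[0]-590)<120 and abs(r[1])<120: print("  blue",c.min(0),c.max(0),r)
    if n=="scene":
        s=cv2.imread("pics/s6.png");hs=cv2.cvtColor(s,cv2.COLOR_BGR2HSV).astype(int);k=(hs[...,0]>100)&(hs[...,0]<130)&(hs[...,1]>130)&(hs[...,2]>40)
        for c in blobs(k,8):
            r=rect(P,c,.032)
            if abs(r[0]-590)<120 and abs(r[1])<120: print("  before",c.min(0),c.max(0),r)
o=telemetry.get_obs(); print(o["tool_pos"],o["grip_width"])
```

```text
wrist [[318.81689545 232.58503699]]
  blue [303 207] [332 249] [596.8   4.8  24.2  36.8  85.6]
scene [[332.01337271 265.09097301]]
  blue [323 266] [343 278] [608.1 -16.3  43.5  43.6  32.8]
  before [324 265] [343 278] [607.2 -16.1  41.9  46.1  27.3]
top [[316.49220961 241.21559237]]
[0.5914988  0.00577589 0.12133427] 0.0005346028755279668
```

>>> arm_command(series="3 0 0 0 110;0 0 0 0 110;0 0 0 0 110;0 0 0 0 110;0 0 0 0 110;0 0 0 0 110;0 0 0 0 110;0 0 15 0 110;0 0 20 0 110;0 0 20 0 110;0 0 10 0 110;0 0 5 0 110;0 0 0 0 110;0 0 0 0 110;0 0 0 0 110")

```text
time_s: 24.35
tool_pos: [0.5963, 0.0051, 0.0534]
tool_rot: [-180.0, -0.1, -4.5]
force: [-0.7, -0.9, 0.4]
grip_width: 0.0497
grasp_force: 0.0
```

```bash
cat > m.py <<'E'
from h import *
import sys
P=pose("wrist"); w=cams.read_camera("wrist"); cv2.imwrite(f"pics/{sys.argv[1]}.png",w); h=cv2.cvtColor(w,cv2.COLOR_BGR2HSV).astype(int)
o=telemetry.get_obs(); print(o["tool_pos"],o["grip_width"],o["force"])
p=o["tool_pos"]; print("TCP px",proj(P,[p,p+[0,0,.019]]))
print("expected module top corners",proj(P,[[.593+a,.004+b,.033] for a in(-.018,.018) for b in(-.012,.012)]).round().tolist())
k=(h[...,0]>100)&(h[...,0]<130)&(h[...,1]>130)&(h[...,2]>40)
for c in blobs(k,30): print("blue",c.min(0),c.max(0),len(c),rect(P,c,.033))
E
python3 m.py w8
```

```text
[0.59623983 0.00521741 0.0534277 ] 0.049749159825272726 [-0.20102394  0.00727733 -0.6592848 ]
TCP px [[316.55775629 276.77553681]
 [316.51366351 291.12335184]]
expected module top corners [[339.0, 292.0], [303.0, 295.0], [336.0, 241.0], [298.0, 244.0]]
blue [299 233] [335 288] 173 [598.1   4.8  23.5  38.1  85.5]
```

>>> arm_command(series="0 0 8 0 110;0 0 10 0 110;0 0 10 0 110;0 0 8 0 110;0 0 5 0 110;0 0 3 0 110;0 0 0 0 110;0 0 0 0 110;0 0 0 0 110")

```text
time_s: 25.15
tool_pos: [0.5957, 0.0052, 0.0086]
tool_rot: [-180.0, -0.0, -4.5]
force: [0.1, 0.4, 0.6]
grip_width: 0.0496
grasp_force: 0.0
```

```bash
python3 m.py w9
```

```text
[0.59575642 0.00522593 0.00873646] 0.049585676489933006 [-0.02744314  0.62539111  0.06729933]
TCP px [[316.65858139 276.71944016]
 [316.6302689  291.10552767]]
expected module top corners [[344.0, 328.0], [300.0, 331.0], [340.0, 267.0], [293.0, 270.0]]
blue [295 255] [340 322] 215 [599.1   4.6  23.2  38.6  85.5]
```

>>> arm_command(series="0 0 0 0 175;0 0 0 0 175;0 0 0 0 175;0 0 0 0 175;0 0 0 0 175;0 0 0 0 175")

```text
time_s: 25.7
tool_pos: [0.5953, 0.0054, 0.0083]
tool_rot: [-180.0, -0.0, -4.5]
force: [-0.1, 0.1, -0.3]
grip_width: 0.0278
grasp_force: 0.0
```

```bash
python3 m.py w10
```

```text
[0.59531248 0.00531594 0.00829133] 0.027700188576728794 [0.30354121 0.44968596 0.16655332]
TCP px [[316.74674214 276.74131486]
 [316.72713369 291.1413366 ]]
expected module top corners [[344.0, 328.0], [300.0, 331.0], [340.0, 267.0], [293.0, 270.0]]
blue [295 255] [340 322] 213 [598.9   4.6  23.3  38.5  85.6]
```

>>> arm_command(series="0 0 0 0 190;0 0 0 0 190;0 0 0 0 190;0 0 0 0 190", squeeze=12)

```text
time_s: 26.08
tool_pos: [0.5953, 0.0053, 0.0083]
tool_rot: [-180.0, -0.0, -4.5]
force: [-0.2, 0.4, 0.2]
grip_width: 0.0221
grasp_force: 0.0
```

```bash
python3 m.py w11
```

```text
[0.5953176  0.00533924 0.00826664] 0.022333649795433525 [-0.71422429 -0.00224227 -0.02088518]
TCP px [[316.60650722 276.70565103]
 [316.57493364 291.10620707]]
expected module top corners [[344.0, 328.0], [300.0, 331.0], [340.0, 267.0], [293.0, 270.0]]
blue [295 255] [340 322] 213 [598.9   4.7  23.4  38.5  85.6]
```

Run:
```python
from h import *
def asc(f):
    w=cv2.imread(f"pics/{f}.png"); h=cv2.cvtColor(w,cv2.COLOR_BGR2HSV).astype(int); print(f)
    for r in range(225,345,4):
        s=""
        for c in range(255,382,2):
            H,S,V=h[r,c]; s+= "B" if 100<H<130 and S>130 and V>40 else "g" if 40<H<95 and S>90 and V>40 else "W" if V>170 and S<60 else "." if V<45 else "o" if V<100 else "-"
        print(r,s)
asc("w9"); asc("w11")
```

```text
w9
225 -ooooooooooooooooooooooooooooooooooooooooooooooooooooooooooooooo
229 -oooooooooooooooooooooooooooooooooooooooooooooooooooooooooooo.o-
233 -ooooooooooooooooooooooooooooooooooooooooooooooooooooooooooooo.-
237 oooooooooooooooooooooooooooooooooooooooooooooooooooooooooooooooo
241 oooooooooooooooooooooooooooooooooooooooooooooooooooooooooooooooo
245 oooooooooooooooooooWWWWWWWWW--------WWWWWWWWWooooooooooooooooooo
249 .o.....oooooooooooWWWWWWWWWWWWWWWWWWWWWWWWWWWWoooooooooooooooooo
253 .......oooooooooo-WWWWWWWWWWWWWWWWWWWWWWWWWWWW-oooooooooo.......
257 .........oooooooooWWWBBBBBBBBBBBBBBBBBBBBBoWWW-oooooooooo.oo....
261 ..................oooBBBBBBBBBBBBBBBBBBBBBooooooooooooooooooo...
265 ....................BBBBBBBBBBBBBBBBBBBBBBBo.oooooooooooooo.oo..
269 ....................BBBB--BBBBBBBBB-----BBBo........o.oooo.o....
273 ............ooooooooBBBWWWWWWWWWWWWWWWWW-BBooooooooo...o........
277 gggggggggggggggggggg-BBWWWWWWWWWWWWWWWWW-BBggggggggggggggggggggg
281 .......gggggggggggggBBBWWWWWWWWWWWWWWWWWBBBggggggggggggooooo....
285 .......gggggggggggggBBBWWWWWWWWWWWWWWWWWBBBggggggggggggo..
[... 2346 characters left out ...]
.ggggooooo
305 ooogggg.............oBBWWWWWWWWWWWWWWWWWBBo.............gggooooo
309 oo.og...............oBBWWWWWWWWWWWWWWWWWBBo..............gg..ooo
313 o...................oBBWWWWWWWWWWWWWWWWWBBo..................ooo
317 o--o................-BBWWWWWWWWWWWWWWWWWBBo...............o---oo
321 ----o...............gBBB----------------BBo...............----oo
325 -----...............ggggggggggggggggggggggg..............o-----o
329 ----oooooooooooooooogggggggggggggggggggggggooooooooooooooo-----o
333 ---------------------------------------------------------------o
337 ----------------------------------------------------------------
341 ----------------------------------------------------------------
```

The pixel map shows the fingers flanking the module snugly at 22 mm. I close gently and watch.

>>> arm_command(series="0 0 0 0 200;0 0 0 0 200;0 0 0 0 200", squeeze=20)

```text
time_s: 26.38
tool_pos: [0.5953, 0.0053, 0.0083]
tool_rot: [-180.0, -0.0, -4.5]
force: [-0.6, -0.2, -0.2]
grip_width: 0.0192
grasp_force: 0.0
```

```bash
python3 m.py w12
python3 - <<'E'
from h import *
w=cv2.imread("pics/w12.png"); h=cv2.cvtColor(w,cv2.COLOR_BGR2HSV).astype(int)
for r in range(245,333,8): print(r,"".join("B" if 100<H<130 and S>130 and V>40 else "g" if 40<H<95 and S>90 and V>40 else "W" if V>170 and S<60 else "." if V<45 else "o" if V<100 else "-" for H,S,V in h[r,255:382:2]))
E
```

```text
[0.59531844 0.00527293 0.00828015] 0.018866642206963755 [-2.88697309e-01 -5.55522925e-07  4.59163124e-01]
TCP px [[316.76271565 276.76337245]
 [316.74687509 291.16794313]]
expected module top corners [[344.0, 328.0], [300.0, 331.0], [340.0, 267.0], [293.0, 270.0]]
blue [295 255] [340 322] 313 [599.    4.6  23.1  38.5  85.6]
245 oooooooooooooooooooWWWWWWWWW--------WWWWWWWWWooooooooooooooooooo
253 .................oWWWWWWWWWWWWWWWWWWWWWWWWWWWWoooooooooo........
261 ....................oBBBBBBBBBBBBBBBBBBBBBBoooooooooooooooo.....
269 ....................BBB-----------------BBBo......o...o..o......
277 ggggggggggggggggggggoBBWWWWWWWWWWWWWWWWW-BBggggggggggggggggggggg
285 ggggggggggggg........oBWWWWWWWWWWWWWWWWW-.........gggggggggggggg
293 gggggggggggg.....oo...BWWWWWWWWWWWWWWWWW-..ooo.....ggggggggggggg
301 oooooogggg........oo..BWWWWWWWWWWWWWWWWW-.ooooo......gggoooooooo
309 ooooo.o...............BWWWWWWWWWWWWWWWWWo................ooooooo
317 oooo--o..............oBWWWWWWWWWWWWWWWWWB..............o--oooooo
325 ooo----o.............gggggggggggggggggggg.............o-----oooo
```

The pixel scale shows the fingertips about 24 mm short of the reported TCP: 49.6 mm of gap spans 96 px, a depth of 0.178 m. So the fingers closed just above the module. I open, shift 2 mm towards the toe and go deeper.

>>> arm_command(series="0 0 -4 0 110;0 0 0 0 110;0 0 0 0 110;0 0 0 0 110;0 0 0 0 110;0 0 0 0 110;2 0 4 0 110;0 0 4 0 110;0 0 4 0 110;0 0 4 0 110;0 0 2 0 110;0 0 0 0 110;0 0 0 0 110", squeeze=20)

```text
time_s: 27.52
tool_pos: [0.5972, 0.005, -0.0059]
tool_rot: [180.0, 0.0, -4.5]
force: [-0.4, -0.5, 0.5]
grip_width: 0.0495
grasp_force: 0.0
```

>>> arm_command(series="0 0 0 0 190;0 0 0 0 190;0 0 0 0 190;0 0 0 0 190;0 0 0 0 190;0 0 0 0 210;0 0 0 0 210;0 0 0 0 210")

```text
time_s: 28.18
tool_pos: [0.5974, 0.0051, -0.0056]
tool_rot: [-180.0, -0.0, -4.5]
force: [0.1, -0.3, 1.2]
grip_width: 0.0236
grasp_force: 20.0
```

Gripped (23.6 mm, 20 N). I lift and carry it to the tray.

>>> arm_command(series="0 0 -3 0 210;0 0 -6 0 210;0 0 -10 0 210;0 0 -15 0 210;0 0 -15 0 210;0 0 -15 0 210;0 0 -10 0 210;0 0 -5 0 210;0 0 0 0 210;0 0 0 0 210")

```text
time_s: 29.02
tool_pos: [0.5973, 0.0055, 0.0734]
tool_rot: [-180.0, -0.0, -4.5]
force: [1.2, 0.9, -0.5]
grip_width: 0.0239
grasp_force: 20.0
```

>>> arm_command(series="-2 -12 0 0 210;-4 -20 0 0 210;-5 -25 0 0 210;-5 -25 0 0 210;-5 -30 0 0 210;-5 -30 0 0 210;-5 -30 0 0 210;-5 -30 0 0 210;-5 -25 0 0 210;-4 -25 0 0 210;-3 -20 0 0 210;-3 -14 0 0 210;0 0 0 0 210;0 0 0 0 210;0 0 0 0 210")

```text
time_s: 30.27
tool_pos: [0.5692, 0.2921, 0.073]
tool_rot: [179.9, 0.0, -4.7]
force: [-0.1, -0.1, -0.2]
grip_width: 0.0238
grasp_force: 20.0
```

```bash
python3 m.py w13
python3 - <<'E'
from h import *
for n in ("top","scene"):
    P=pose(n); w=cams.read_camera(n); cv2.imwrite(f"pics/{n}13.png",w)
    if n=="top":
        h=cv2.cvtColor(w,cv2.COLOR_BGR2HSV).astype(int)
        for c in blobs(window((h[...,1]<50)&(h[...,2]>90),100,190,230,310),100): print("tray",cv2.boundingRect(c),rect(P,c,.022))
E
```

```text
[0.56948843 0.29182742 0.07326689] 0.02371522941408315 [ 0.93490779 -0.06267042 -0.05893175]
TCP px [[317.16647766 276.45579392]
 [317.24657583 290.85772178]]
expected module top corners [[708.0, 215.0], [683.0, 217.0], [718.0, 168.0], [693.0, 169.0]]
blue [293 263] [341 329] 315 [535.1 294.8  35.5  54.   85.3]
tray (125, 209, 94, 84) [568.5 292.7 131.6 172.4  15.5]
tray (169, 228, 9, 24) [589.9 284.2  12.6  45.2  85.6]
```

Held and over the tray's centre. I lower it, feeling for the floor.

>>> arm_command(series="0 0 12 0 210;0 0 18 0 210;0 0 18 0 210;0 0 12 0 210;0 0 8 0 210;0 0 4 0 210;0 0 0 0 210;0 0 0 0 210")

```text
time_s: 31.08
tool_pos: [0.5696, 0.2943, 0.0017]
tool_rot: [-180.0, -0.0, -4.6]
force: [0.7, -0.0, -0.6]
grip_width: 0.0234
grasp_force: 20.0
```

>>> arm_command(series="0 0 2 0 210;0 0 2 0 210;0 0 1 0 210;0 0 0 0 210;0 0 0 0 210")

```text
time_s: 31.5
tool_pos: [0.5691, 0.2944, -0.0036]
tool_rot: [-180.0, -0.0, -4.5]
force: [0.1, -0.0, -1.3]
grip_width: 0.0239
grasp_force: 20.0
```

>>> arm_command(series="0 0 1 0 210;0 0 1 0 210;0 0 1 0 210;0 0 0 0 210;0 0 0 0 210")

```text
time_s: 31.92
tool_pos: [0.5693, 0.2944, -0.0056]
tool_rot: [-180.0, 0.0, -4.5]
force: [-2.9, -1.5, 7.0]
grip_width: 0.024
grasp_force: 20.0
```

Contact with the floor (7 N). I release and retreat straight up.

>>> arm_command(series="0 0 -0.5 0 210;0 0 0 0 130;0 0 0 0 130;0 0 0 0 130;0 0 0 0 130;0 0 0 0 130;0 0 0 0 130")

```text
time_s: 32.5
tool_pos: [0.569, 0.2943, -0.0063]
tool_rot: [180.0, 0.0, -4.5]
force: [0.6, -0.2, -0.7]
grip_width: 0.0422
grasp_force: 0.0
```

>>> arm_command(series="0 0 -5 0 130;0 0 -15 0 130;0 0 -25 0 130;0 0 -30 0 130;0 0 -30 0 130;0 0 -30 0 130;0 0 -20 0 130;0 0 0 0 130;0 0 0 0 130;0 0 0 0 130")

```text
time_s: 33.33
tool_pos: [0.5687, 0.2943, 0.1488]
tool_rot: [-180.0, 0.0, -4.5]
force: [0.3, 0.5, -0.2]
grip_width: 0.0426
grasp_force: 0.0
```

Run:
```python
from h import *
P=pose("wrist"); w=cams.read_camera("wrist"); h=cv2.cvtColor(w,cv2.COLOR_BGR2HSV).astype(int)
for c in blobs((h[...,0]>100)&(h[...,0]<130)&(h[...,1]>130)&(h[...,2]>40),60): print("blue",c.min(0),c.max(0),rect(P,c,.03))
P=pose("scene"); S=cams.read_camera("scene"); hs=cv2.cvtColor(S,cv2.COLOR_BGR2HSV).astype(int)
for c in blobs(window((hs[...,0]>22)&(hs[...,0]<33)&(hs[...,1]>150)&(hs[...,2]>80),190,280,230,345),5): print("yellow",c.min(0),c.max(0))
for c in blobs((hs[...,0]>100)&(hs[...,0]<130)&(hs[...,1]>130)&(hs[...,2]>40),8):
    r=rect(P,c,.015)
    if 0<r[0]-480<200: print("blue scene",c.mean(0),r)
# other things, unchanged since the start? share of changed pixels round each
a=cv2.imread("pics/top0.png").astype(int); b=cams.read_camera("top").astype(int); d=np.abs(a-b).max(2)>60
for n,(x,y) in dict(awl=(480,253),hex=(452,246),driver=(516,258),pink=(265,140),white=(337,153),dish=(210,373),weight=(411,379),sciss=(430,170),cutter=(218,165),tray=(140,270)).items(): print(n,d[y-14:y+14,x-14:x+14].mean().round(2))
```

```text
blue [305 205] [328 239] [570.3 294.3  21.5  32.3  84.9]
yellow [205 309] [218 336]
yellow [203 294] [215 309]
blue scene [377.08571429 214.08571429] [563.2 292.8  36.4  37.6  13.6]
awl 0.0
hex 0.0
driver 0.0
pink 0.0
white 0.0
dish 0.0
weight 0.0
sciss 0.0
cutter 0.0
tray 0.67
```

```bash
python3 -c "
from cell import env
print(env.sign_off())"
```

```text
the job is handed in; nothing more can be done
None
```

I handed the job in at about 34 s of the 67 s allowed; no verdict came back. The treadle is open, the driver is back in its hole, the blue module rests at the tray's centre, and the other tools and notions match the first image. The first grip closed just above the module, because the fingertips sat about 24 mm higher than the reported TCP, and a deeper second grip held.

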